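Clear and open the mirror viewer

TASK

Somebody left a rubber sole on the closed lid of the grey mirror viewer. Set it down flat in the shallow metal tray beside the other sole (do not drop it in), then raise the viewer's stiff lid by its bar to about 60 degrees from closed and leave it standing there. Leave the other sole and the jar where they are.

Things in the scene. Friction and masses are not known exactly. Their poses are not given: they have to be found in the camera images.
- viewer: Mirror viewer: a grey steel box fixed to the table, 190 mm deep (its x), 260 mm wide (its y), 85 mm high, with a hinged lid on top (upper face at 99 mm when closed). Origin: centre of its underside, on the table. Its -x face is the front, towards the robot; z is up. The lid hinges along its far (+x) edge. It stands on the left or the right, the tray on the other side.
- mirror_lid (a joint): Angle of the viewer's lid, rad: 0 is closed (level), grows as the lid's front edge is raised, up to 1.85; 60 degrees is 1.047. The lid is a grey slab 192 x 260 x 14 mm with a mirror under it, about 0.5 kg; its hinge is stiff, it stays where it is left. It takes about 7 N at the bar to move.
- lid_bar (a point): Middle of the lid's pull bar: a level steel bar, 14 mm in diameter, 140 mm long along the viewer's y, held by two 12 mm arms at its ends in front of the lid's front edge. The free gap between bar and lid edge (and box front) is 35 mm, open above and below. Bar axis 241 mm from the hinge axis, 92 mm above the table when closed. Turns with the lid; its x points to the hinge, y along the bar.
- lid_hinge (a point): Middle of the lid's hinge axis, 92 mm above the table, 103 mm behind (+x) the viewer's origin; the axis runs along the viewer's y. It is 241 mm from the bar's axis, level with it when the lid is closed. Turns with the lid.
- sole: The sole to be moved: a black rubber sole of a child's shoe, 180 mm long (its x, toe to +x), 66 mm wide at the ball, 58 mm at the heel, 24 mm thick, 0.15 kg. Flat parallel sides 50 mm apart at its waist, from 42 mm behind to 12 mm ahead of its origin. Origin: centre of its underside; z up. It lies flat on the viewer's closed lid, its length roughly along the viewer's width.
- tray: Shallow cream-painted metal tray with worn, rusty rims, fixed, 250 mm (its x) by 260 mm (its y); walls 4 mm thick and 15 mm high, inner floor 4 mm above the table. Origin: centre of its underside. The other sole lies in its far half (+x), along its y; its near half (-x) is free.
- mate: The other sole of the pair, of the same shape and size, lying flat in the far half of the tray; origin as for the sole. To be left alone.
- jar: Closed jar 56 mm in diameter, 90 mm high, standing between viewer and tray; origin centre of its underside. To be left alone.

How it is judged:
By the outcome, as a careful person would: the job done as asked, in the order asked, and still so for the second after the job is handed in, with the robot touching nothing.
It also fails if it takes over 59 s, if anything falls off the work surface, if the arm or the gripper's body presses on something with over 40 N, if the wrist force passes 120 N, or if a joint passes its speed limit or range.

ROBOT

A 7-joint arm with a two-finger parallel gripper is mounted at the origin on the work surface. World frame = base frame: x ahead of the robot, y to its left, z up, the work surface at z = 0. Lengths are in m, angles in rad, forces in N, time in s.
With the tool pointing down it reaches from about 0.425 to 0.875 m from the base axis. Payload 4.7 kg.
Tool frame: the origin (TCP) lies at the very end of the fingers, on their centre line; the grasp point (between the pads) lies behind it (ctrl.tcp_to_grasp is the y of the grasp point in the tool frame, in m); y points along the fingers, x is the direction in which the jaws open and shut, and the axes are right-handed (so a half turn about y gives the same grasp; the last joint's range is limited). The gripper opens to 87 mm and grips with 3 to 60 N. Pads are 19 mm wide; open, the fingers measure 117 mm over their backs; the gripper's body (75 mm by 190 mm) begins 51 mm behind the grasp point.
Start: joints at [1.13, 0.321, -0.07, 1.45, 0.023, 1.371, -0.057], TCP at [0.286, -0.584, 0.223] pointing down, gripper open.
Joint ranges: [-2.86, 2.86], [-0.3, 2.09], [-1.38, 1.24], [0.06, 2.45], [-1.56, 4.7], [0.09, 2.05], [-2.69, 2.69]. Speed limits (rad/s): [2.57, 2.57, 3.14, 3.14, 3.14, 3.14, 3.14].

INTERFACE

Orientations are given as a rotation vector (axis times angle).
In Python, from bench import ctrl, get_image, workorder gives the robot as it stands.
- The arm moves only by the tool drive_tool, never from a script. Its argument "increments" is text: rows parted by semicolons, each of 5 numbers parted by spaces: the shift along the tool's x, y, z in mm, then the turn about the tool's y in degrees, then the closure in counts, from 0 (fully open) to 255 (shut). In form: tx ty tz yaw fingers; .... A call has 1 to 20 rows; each row shifts and turns the commanded pose from where the row before left it, along the tool's axes as they then stand; what a row does not reach is not made up. A row lasts 1/8 s, in which the tool goes at most 62.5 mm and 10.7 degrees, less where a joint would pass 70% of its speed; a pose out of reach is approached as far as the arm can. A call is refused whole if a number of a shift passes 62.5 or a number of a turn 10.7, either way. A call with a gripper value outside its range is refused whole. The fingers move at their own pace and stop on an object; "squeeze" is the grip in N (left out, the last holds). Time passes only in rows, so rows that do not move let the fingers close. It gives the time, the measured TCP pose, the force and the opening at its end, in the units of the state.
- ctrl.get_state(): the state, without advancing time (a new reading comes with each control period).
- get_image(name): name is "scene" or "top" or "wrist"; returns a dict with "img" (420x560x3 uint8, red, green, blue), "mtx" (3x3 intrinsics, pixels), "camera_from_world" (4x4, takes a point from world to camera coordinates). Camera axes: x right, y up, looking along -z (the intrinsics and any distortion apply to the point x, -y, -z); pixel columns grow to the right and rows downward; lengths in m; the calibration is good to about 2 mm. A picture is of the moment at which its call begins. There is no depth.
- workorder.close_job(): hands the job in, once; it reports no verdict.
The state is a dict: "time": time; "joint_positions": joint angles; "qd": joint speeds; "joint_torque": joint torques, N m; "position": TCP position; "tool_rot": TCP orientation; "ft_force": force on the tool from outside, world axes, zero at the start; "torque": the same for the moment, N m; "grip_width": opening from 0.0 (shut) to 1.0 (fully open).
Only numpy, scipy, OpenCV 4.12 (cv2) and the standard library are available. Lean on these libraries where they do the work, as an engineer would, in place of code of your own. Each camera call takes 0.05 s, during which the arm holds its last target.

## Working session

There is one attempt and no reset: what is moved stays moved. The work goes in short steps, Python scripts to look and compute and a tool call to move; the robot and the scene stay as the last step left them, time stands still between calls to the robot, and variables do not carry over. Pictures are saved under pics/ and viewed, and the job is handed in when it is done.

Besides the shell and the picture viewer there is one more tool, called as a command line: name --argument value ..., lists and objects as JSON in quotes. drive_tool: Moves the arm, as the interface text tells. Its arguments: {"type":"object","properties":{"increments":{"type":"string"},"squeeze":{"type":"number"}},"required":["increments"]}

```bash
ls; mkdir -p pics
python3 - <<'E'
from bench import ctrl, get_image
import cv2, numpy as np
print(ctrl.get_state()); print(ctrl.tcp_to_grasp)
for n in ("scene","top"):
    d=get_image(n); cv2.imwrite(f"pics/{n}0.png",d["img"][:,:,::-1]); print(n,d["mtx"].round(1).tolist(),d["camera_from_world"].round(4).tolist(),d.keys())
E
```

```text
pics
{'time': 0.0, 'joint_positions': array([ 1.13011265,  0.32180295, -0.07009925,  1.45165981,  0.02265848,
        1.37080212, -0.05689927]), 'qd': array([ 0.00082075,  0.0006732 ,  0.00088444,  0.0004244 ,  0.001726  ,
       -0.00126062, -0.00132413]), 'joint_torque': array([ 4.76401544e-05, -4.91294682e+01, -4.03829115e-01, -3.12526989e+01,
       -6.36654929e-02,  4.36449295e-02,  1.87389969e-04]), 'position': array([ 0.2852277 , -0.58346639,  0.2214823 ]), 'tool_rot': array([-1.38980869,  0.86924597, -0.8665017 ]), 'ft_force': array([0.0592268 , 0.88800283, 0.11231819]), 'torque': array([ 0.05711883,  0.00687382, -0.00348553]), 'grip_width': 0.9993507241600521}
-0.0187
scene [[407.0, 0.0, 277.2], [0.0, 407.0, 208.4], [0.0, 0.0, 1.0]] [[0.6754, 0.7374, -0.0103, -0.4026], [-0.5614, 0.5233, 0.6411, 0.2785], [0.4781, -0.4272, 0.7674, -1.1134], [0.0, 0.0, 0.0, 1.0]] dict_keys(['img', 'mtx', 'camera_from_world'])
top [[405.1, 0.0, 279.0], [0.0, 405.1, 202.5], [0.0, 0.0, 1.0]] [[0.0255, -0.9991, -0.0347, -0.0052], [0.9891, 0.0202, 0.1461, -0.5857], [-0.1452, -0.0381, 0.9887, -0.7735], [0.0, 0.0, 0.0, 1.0]] dict_keys(['img', 'mtx', 'camera_from_world'])
```

View pics/scene0.png

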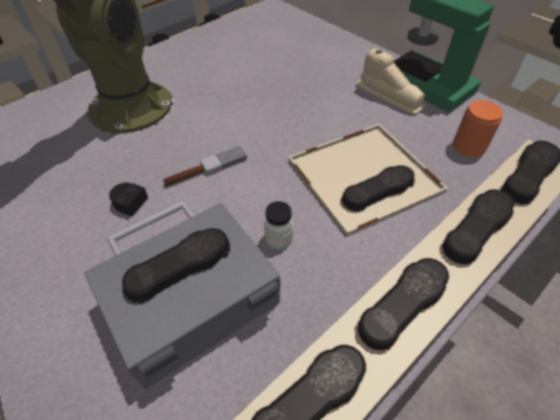

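View pics/top0.png

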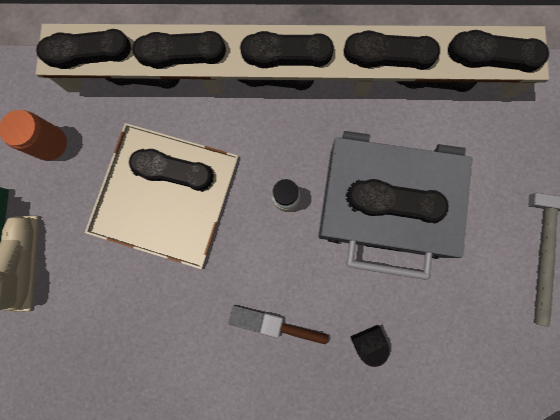

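```bash
cat > h.py <<'E'
import numpy as np, cv2
def ray(d,uv):
    K=d["mtx"];T=d["camera_from_world"];R=T[:3,:3];c=-R.T@T[:3,3]
    p=np.linalg.inv(K)@np.array([uv[0],uv[1],1.]); return c,R.T@np.array([p[0],-p[1],-p[2]])
def onz(d,uv,z):
    c,v=ray(d,uv); return c+v*(z-c[2])/v[2]
def proj(d,P):
    T=d["camera_from_world"];q=T[:3,:3]@np.asarray(P)+T[:3,3];q=d["mtx"]@np.array([q[0],-q[1],-q[2]]);return q[:2]/q[2]
E
python3 - <<'E'
from bench import get_image
from h import *
d=get_image("top"); im=d["img"]; np.savez("top0.npz",**d)
print("cam",ray(d,(0,0))[0])
g=im.max(2)
dark=((g<62)).astype(np.uint8)
hsv=cv2.cvtColor(im,cv2.COLOR_RGB2HSV)
def comp(mask,roi,name,z):
    m=np.zeros_like(mask);x0,y0,x1,y1=roi;m[y0:y1,x0:x1]=mask[y0:y1,x0:x1]
    m=cv2.morphologyEx(m,cv2.MORPH_OPEN,np.ones((3,3)))
    c=max(cv2.findContours(m,cv2.RETR_EXTERNAL,cv2.CHAIN_APPROX_NONE)[0],key=cv2.contourArea)
    w=np.array([onz(d,p[0].astype(float),z)[:2] for p in c],np.float32)
    r=cv2.minAreaRect(w); print(name,cv2.contourArea(c),np.round(r[0],4),np.round(r[1],4),r[2]); print(cv2.boxPoints(r).round(3).tolist(), cv2.boxPoints(cv2.minAreaRect(c)).round().tolist()); return c
c1=comp(dark,(335,165,460,235),"sole",.123)
c2=comp(dark,(120,140,225,195),"mate",.028)
cream=((im[:,:,0].astype(int)-im[:,:,2]>22)&(g>100)).astype(np.uint8)
c3=comp(cv2.morphologyEx(cream,cv2.MORPH_CLOSE,np.ones((9,9))),(80,115,250,275),"tray",.015)
o=im.copy(); cv2.drawContours(o,[c1,c2,c3],-1,(255,0,0),1)
a=cv2.resize(im[120:285,310:480],None,fx=4,fy=4,interpolation=cv2.INTER_CUBIC)
cv2.imwrite("pics/crop1.png",cv2.resize(a,(618,600))[:,:,::-1])
cv2.imwrite("pics/cont.png",cv2.resize(o[110:290,75:475],(800,360))[:,:,::-1])
E
```

```text
cam [ 0.46713468 -0.02276147  0.85005111]
sole 2933.5 [ 0.5833 -0.2057] [0.1812 0.0672] 84.35421752929688
[[0.5410000085830688, -0.2930000126361847], [0.6079999804496765, -0.29899999499320984], [0.6259999871253967, -0.11900000274181366], [0.5590000152587891, -0.1120000034570694]] [[344.0, 212.0], [348.0, 176.0], [450.0, 188.0], [445.0, 224.0]]
mate 1476.5 [0.6524 0.2383] [0.1843 0.0655] 74.60071563720703
[[0.5960000157356262, 0.15800000727176666], [0.6600000262260437, 0.14100000262260437], [0.7080000042915344, 0.3179999887943268], [0.6449999809265137, 0.335999995470047]] [[125.0, 173.0], [134.0, 143.0], [216.0, 167.0], [208.0, 197.0]]
tray 14069.0 [0.6041 0.2585] [0.2625 0.2509] 74.6604995727539
[[0.4480000138282776, 0.16500000655651093], [0.6899999976158142, 0.0989999994635582], [0.7599999904632568, 0.35199999809265137], [0.5180000066757202, 0.4180000126361847]] [[84.0, 232.0], [121.0, 118.0], [238.0, 155.0], [201.0, 270.0]]
```

View pics/cont.png

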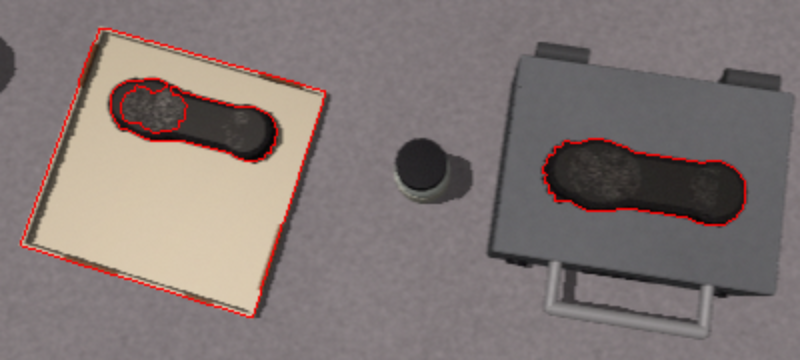

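View pics/crop1.png

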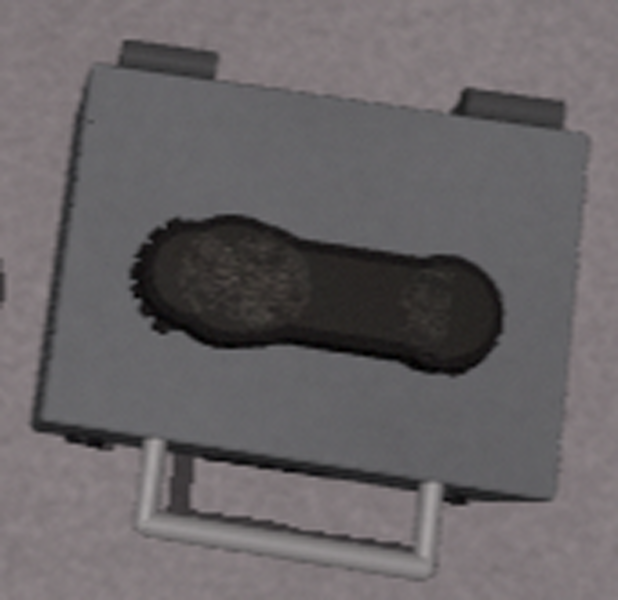

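Run:
```python
from h import *
d=dict(np.load("top0.npz")); im=d["img"]
R=im[120:285,310:480]
hsv=cv2.cvtColor(im,cv2.COLOR_RGB2HSV); 
for p in [(400,170),(350,150),(390,271),(320,270),(378,182),(378,215)]: print(p,im[p[1],p[0]],hsv[p[1],p[0]])
cp=lambda x,y:(310+x/3.635-.4,120+y/3.636-.4)
for n,q in dict(TL=(92,65),TR=(588,135),BR=(553,498),BL=(36,428)).items(): print(n,onz(d,cp(*q),.099).round(4))
for n,q in dict(barL=(140,528),barR=(432,572)).items(): print(n,onz(d,cp(*q),.092).round(4))
# bar mask: bright grey near front
g=im.astype(int)
m=((g.min(2)>118)).astype(np.uint8); mm=np.zeros_like(m); mm[235:282,340:440]=m[235:282,340:440]
cv2.imwrite("pics/barmask.png",cv2.resize(mm[230:290,330:450]*255,None,fx=5,fy=5,interpolation=0))
jar=onz(d,(286,193),.09);print("jar",jar.round(3))
# waist edges: columns along sole axis
c=np.array([.5833,-.2057]);a=np.array([.099,.995]);n=np.array([a[1],-a[0]])
for s in (-.03,-.02,-.01,0.0):
    prof=[]
    for t in np.arange(-.045,.046,.001):
        u=proj(d,[*(c+s*a+t*n),.111]); prof.append(cv2.getRectSubPix(im.max(2),(1,1),tuple(map(float,u)))[0,0])
    print(s,[(round(t*1000),int(v)) for t,v in zip(np.arange(-.045,.046,.001),prof)][5:25:2],[(round(t*1000),int(v)) for t,v in zip(np.arange(-.045,.046,.001),prof)][65:86:2])
```

```text
(400, 170) [101 101 104] [120   7 104]
(350, 150) [103 104 106] [110   7 106]
(390, 271) [138 134 134] [  0   7 138]
(320, 270) [126 120 122] [170  12 126]
(378, 182) [34 30 33] [158  30  34]
(378, 215) [29 31 30] [75 16 31]
TL [ 0.7053 -0.0975  0.099 ]
TR [ 0.6716 -0.3525  0.099 ]
BR [ 0.4853 -0.3274  0.099 ]
BL [ 0.5141 -0.0703  0.099 ]
barL [ 0.4653 -0.1238  0.092 ]
barR [ 0.4472 -0.2691  0.092 ]
jar [ 0.597 -0.006  0.09 ]
-0.03 [(-40, 101), (-38, 102), (-36, 103), (-34, 103), (-32, 103), (-30, 101), (-28, 78), (-26, 6), (-24, 16), (-22, 26)] [(20, 40), (22, 26), (24, 25), (26, 41), (28, 89), (30, 103), (32, 103), (34, 104), (36, 104), (38, 104), (40, 105)]
-0.02 [(-40, 103), (-38, 102), (-36, 103), (-34, 103), (-32, 102), (-30, 102), (-28, 90), (-26, 16), (-24, 14), (-22, 27)] [(20, 39), (22, 29), (24, 25), (26, 27), (28, 87), (30, 101), (32, 103), (34, 103), (36, 104), (38, 103), (40, 104)]
-0.01 [(-40, 101), (-38, 102), (-36, 103), (-34, 102), (-32, 102), (-30, 101), (-28, 85), (-26, 35), (-24, 12), (-22, 21)] [(20, 41), (22, 33), (24, 25), (26, 29), (28, 73), (30, 103), (32, 103), (34, 103), (36, 103), (38, 102), (40, 104)]
0.0 [(-40, 100), (-38, 101), (-36, 102), (-34, 103), (-32, 101), (-30, 101), (-28, 95), (-26, 46), (-24, 12), (-22, 21)] [(20, 39), (22, 35), (24, 26), (26, 28), (28, 59), (30, 103), (32, 104), (34, 104), (36, 103), (38, 104), (40, 104)]
```

View pics/barmask.png

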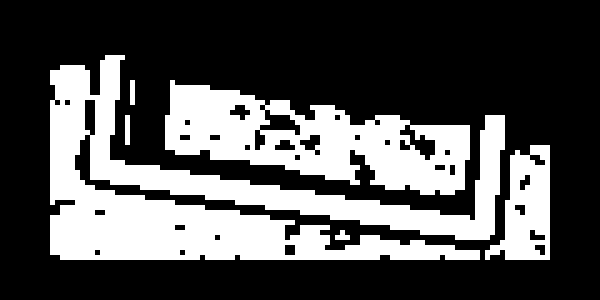

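```bash
cat >> h.py <<'E'
from scipy.spatial.transform import Rotation as Ro
def plan(st,tgt,xdir_deg=None):
    R=Ro.from_rotvec(st["tool_rot"]).as_matrix(); 
    xa=np.degrees(np.arctan2(R[1,0],R[0,0])); 
    print("tool axes x",R[:,0].round(3),"y",R[:,1].round(3),"z",R[:,2].round(3),"xang",xa.round(2))
    dp=np.asarray(tgt)-st["position"]; print("pos",st["position"].round(4),"dp world mm",(dp*1e3).round(1),"tool mm",(R.T@dp*1e3).round(1))
    if xdir_deg is not None:
        # turn about tool y (down): world z angle = -yaw
        d=(xdir_deg-xa+90)%180-90; sg=np.sign(R[2,1]); print("yaw about tool y",round(d*sg,2))
        R2=R@Ro.from_rotvec([0,np.radians(d*sg),0]).as_matrix()
        print("tool mm after yaw",(R2.T@dp*1e3).round(1), "x2",R2[:,0].round(3))
E
python3 - <<'E'
from bench import ctrl
from h import *
s=ctrl.get_state()
plan(s,[.5818,-.2206,.20],-5.65)
E
```

```text
tool axes x [ 0.439 -0.898 -0.002] y [-0.001  0.001 -1.   ] z [ 0.898  0.439 -0.   ] xang -63.94
pos [ 0.2853 -0.5836  0.2217] dp world mm [296.5 363.  -21.7] tool mm [-195.8   22.   425.8]
yaw about tool y -58.29
tool mm after yaw [259.3  22.  390.4] x2 [ 0.995 -0.098 -0.001]
```

drive_tool --increments "0 0 0 -9.7 0;0 0 0 -9.7 0;0 0 0 -9.7 0;0 0 0 -9.7 0;0 0 0 -9.7 0;0 0 0 -9.8 0;26 2 39 0 0;26 2 39 0 0;26 2 39 0 0;26 2 39 0 0;26 2 39 0 0;26 2 39 0 0;26 2 39 0 0;26 2 39 0 0;26 2 39 0 0;26 2 39 0 0" --squeeze 25

```text
time: 2.15
position: [0.5832, -0.2203, 0.2022]
tool_rot: [-1.57, 0.078, -0.077]
ft_force: [-0.1, -0.3, -0.7]
grip_width: 0.997
```

Run:
```python
from bench import ctrl,get_image
from h import *
s=ctrl.get_state(); print(s["time"],s["joint_positions"].round(2))
plan(s,[.5818,-.2206,.1025],-5.65)
d=get_image("wrist");im=d["img"].copy()
for P in ([.5818,-.2206,.123],[.5833,-.2057,.123]):
    u=proj(d,P);print(u);cv2.circle(im,tuple(int(v) for v in u),3,(255,0,0),-1)
cv2.imwrite("pics/w1.png",im[:,:,::-1])
d=get_image("scene");cv2.imwrite("pics/s1.png",d["img"][:,:,::-1])
```

```text
2.15 [ 0.7   0.31 -0.46  1.54  0.14  1.33  0.12]
tool axes x [ 0.995 -0.099 -0.   ] y [-0. -0. -1.] z [ 0.099  0.995 -0.   ] xang -5.66
pos [ 0.5832 -0.2203  0.2022] dp world mm [ -1.4  -0.3 -99.7] tool mm [-1.3 99.7 -0.4]
yaw about tool y -0.01
tool mm after yaw [-1.3 99.7 -0.4] x2 [ 0.995 -0.098 -0.   ]
[275.72521105 220.31600155]
[275.71328254 200.31136537]
```

View pics/w1.png

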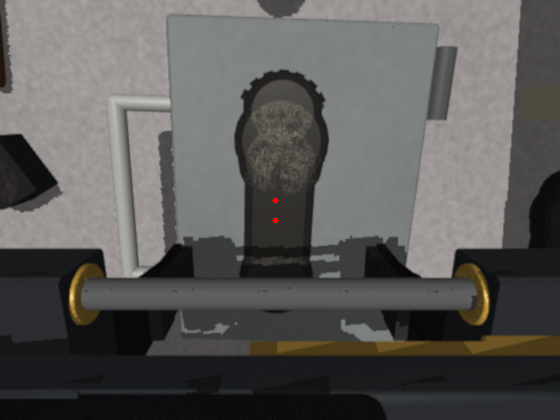

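drive_tool --increments "1 40 1 0 0;0 35 0 0 0;0 15 0 0 0;0 6 0 0 0;0 3 0 0 0;0 0 0 0 0;0 0 0 0 0"

```text
time: 3.12
position: [0.5843, -0.2207, 0.1045]
tool_rot: [-1.57, 0.076, -0.078]
ft_force: [-0.1, 0.6, 0.2]
grip_width: 0.999
```

Run:
```python
from bench import ctrl,get_image
import cv2
s=ctrl.get_state(); print(s["position"],s["ft_force"])
d=get_image("scene");cv2.imwrite("pics/s2.png",cv2.resize(d["img"][150:390,60:340],(700,600))[:,:,::-1])
```

```text
[ 0.58426332 -0.22070527  0.10454124] [-0.14055992  0.62296119  0.23243545]
```

View pics/s2.png

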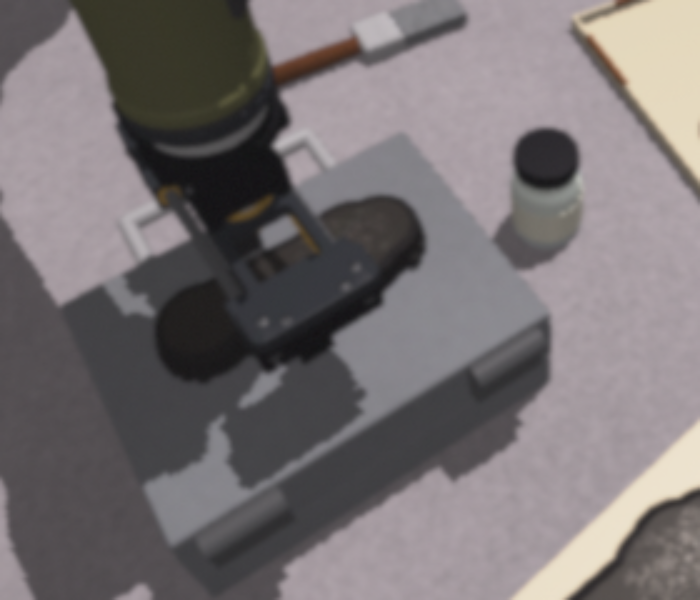

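drive_tool --increments "0 1 0 0 60;0 0 0 0 110;0 0 0 0 160;0 0 0 0 200;0 0 0 0 255;0 0 0 0 255;0 0 0 0 255"

```text
time: 4.05
position: [0.5836, -0.2205, 0.1026]
tool_rot: [-1.57, 0.077, -0.077]
ft_force: [-0.1, 0.6, -0.1]
grip_width: 0.577
```

drive_tool --increments "0 -5 0 0 255;0 -15 0 0 255;0 -30 0 0 255;0 -35 0 0 255;0 -35 0 0 255;0 0 0 0 255"

```text
time: 4.8
position: [0.5859, -0.2208, 0.2272]
tool_rot: [-1.572, 0.071, -0.083]
ft_force: [-0.4, -0.3, -1.3]
grip_width: 0.571
```

Run:
```python
from bench import ctrl,get_image
from h import *
s=ctrl.get_state(); print(s["ft_force"],s["grip_width"])
plan(s,[.545,.259,.20],-15.3)
d=get_image("wrist");cv2.imwrite("pics/w3.png",d["img"][:,:,::-1]); np.savez("w3.npz",**d)
d=get_image("scene");cv2.imwrite("pics/s3.png",d["img"][:,:,::-1])
```

```text
[-0.42072532 -0.26173914 -1.32984084] 0.5710720965199252
tool axes x [ 0.995 -0.098  0.007] y [ 0.007 -0.003 -1.   ] z [ 0.098  0.995 -0.002] xang -5.63
pos [ 0.5859 -0.2208  0.2272] dp world mm [-40.9 479.8 -27.2] tool mm [-88.   25.5 473.5]
yaw about tool y 9.67
tool mm after yaw [-166.3   25.5  452. ] x2 [ 0.965 -0.264  0.008]
```

View pics/w3.png

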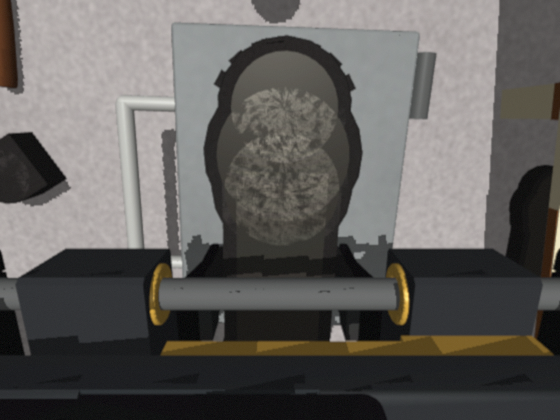

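View pics/s3.png

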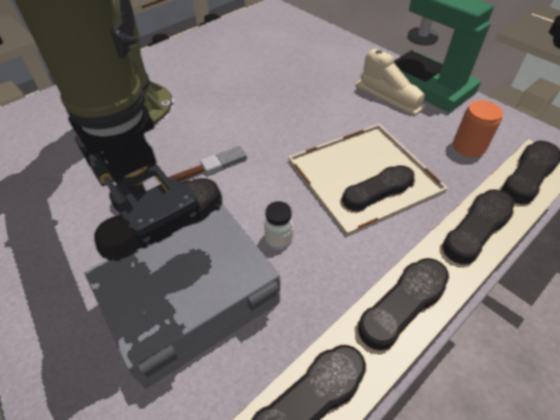

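drive_tool --increments "0 0 0 4.8 255;0 0 0 4.9 255;-14 0 38 0 255;-14 0 38 0 255;-14 0 38 0 255;-14 0 38 0 255;-14 0 38 0 255;-14 0 38 0 255;-14 0 38 0 255;-14 0 38 0 255;-14 0 38 0 255;-14 0 38 0 255;-14 0 38 0 255;-12 0 34 0 255;0 0 0 0 255;0 0 0 0 255"

```text
time: 6.9
position: [0.5428, 0.2582, 0.2212]
tool_rot: [-1.562, 0.212, -0.209]
ft_force: [0.0, -0.2, -0.6]
grip_width: 0.576
```

Run:
```python
from bench import ctrl,get_image
from h import *
s=ctrl.get_state(); print(s["ft_force"],s["grip_width"])
plan(s,[.545,.259,.0085],-15.3)
d=get_image("wrist");im=d["img"].copy()
O=np.array([.6041,.2585]);x=np.array([.9646,-.264]);y=np.array([.264,.9646])
for a,b in ((-.125,-.13),(-.125,.13),(.125,.13),(0,.13),(0,-.13),(-.055,0)):
    u=proj(d,[*(O+a*x+b*y),.015]);print(u.round());cv2.circle(im,tuple(int(v) for v in u),3,(255,0,0),-1)
cv2.imwrite("pics/w4.png",im[:,:,::-1])
d=get_image("top");cv2.imwrite("pics/t4.png",d["img"][:,:,::-1])
```

```text
[ 0.02048593 -0.19685918 -0.63250105] 0.575522018869751
tool axes x [ 0.964 -0.265 -0.001] y [-0.002 -0.002 -1.   ] z [ 0.265  0.964 -0.002] xang -15.36
pos [0.5428 0.2582 0.2212] dp world mm [   2.2    0.8 -212.7] tool mm [  2.2 212.7   1.8]
yaw about tool y -0.06
tool mm after yaw [  2.2 212.7   1.8] x2 [ 0.965 -0.264 -0.001]
[222. 281.]
[210.  38.]
[468.  37.]
[339.  37.]
[329. 281.]
[282. 171.]
```

View pics/w4.png

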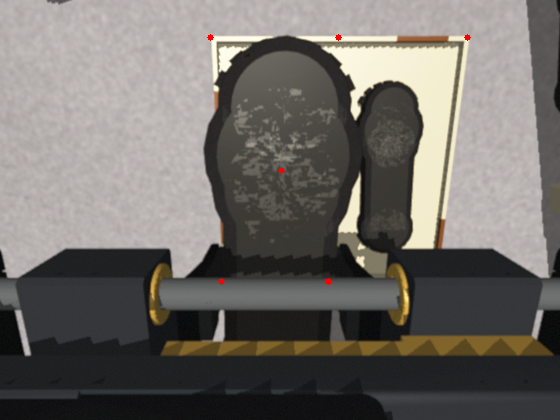

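View pics/t4.png

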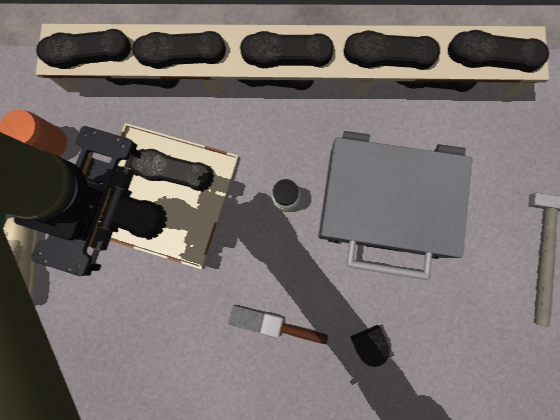

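drive_tool --increments "2 45 2 0 255;0 45 0 0 255;0 45 0 0 255;0 35 0 0 255;0 20 0 0 255;0 10 0 0 255;0 4 0 0 255;0 0 0 0 255;0 0 0 0 255"

```text
time: 8.12
position: [0.5464, 0.2611, 0.0196]
tool_rot: [-1.56, 0.209, -0.211]
ft_force: [-0.1, 0.1, -1.6]
grip_width: 0.577
```

drive_tool --increments "0 4 0 0 255;0 3 0 0 255;0 2 0 0 255;0 1 0 0 255;0 0 0 0 255;0 0 0 0 255"

```text
time: 8.88
position: [0.5457, 0.2607, 0.0086]
tool_rot: [-1.561, 0.21, -0.21]
ft_force: [0.2, -0.7, -1.7]
grip_width: 0.574
```

drive_tool --increments "0 0.7 0 0 255;0 0.7 0 0 255;0 0 0 0 255"

```text
time: 9.25
position: [0.5457, 0.2607, 0.0075]
tool_rot: [-1.561, 0.21, -0.21]
ft_force: [-1.6, -1.1, 2.6]
grip_width: 0.574
```

drive_tool --increments "0 0.4 0 0 255;0 0 0 0 110;0 0 0 0 100;0 0 0 0 90;0 0 0 0 70;0 0 0 0 50;0 0 0 0 50;0 -10 0 0 50;0 -30 0 0 50;0 -50 0 0 50;0 -60 0 0 50;0 -50 0 0 50"

```text
time: 10.75
position: [0.5458, 0.2611, 0.2101]
tool_rot: [-1.56, 0.208, -0.212]
ft_force: [1.4, 0.1, -0.9]
grip_width: 0.803
```

Run:
```python
from bench import ctrl,get_image
from h import *
s=ctrl.get_state(); print(s["ft_force"],s["grip_width"],s["joint_positions"].round(2))
plan(s,[.4565,-.196,.20],-7.1)
d=get_image("wrist");cv2.imwrite("pics/w5.png",d["img"][:,:,::-1])
```

```text
[ 1.3786825   0.06135416 -0.85375979] 0.8028507403319449 [ 0.11  0.31 -0.73  1.57  0.21  1.34 -0.91]
tool axes x [ 0.964 -0.264  0.002] y [ 0.002  0.001 -1.   ] z [0.264 0.964 0.001] xang -15.32
pos [0.5458 0.2611 0.2101] dp world mm [ -89.3 -457.1  -10.1] tool mm [  34.6    9.5 -464.5]
yaw about tool y -8.22
tool mm after yaw [ -32.1    9.5 -464.7] x2 [ 0.992 -0.124  0.002]
```

View pics/w5.png

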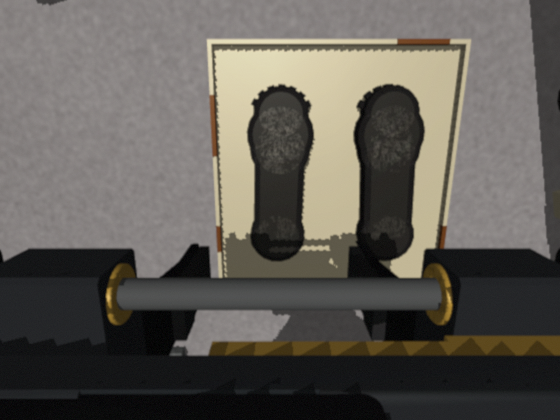

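drive_tool --increments "0 0 0 -8.2 100;-2 0 -38 0 160;-3 0 -39 0 165;-3 0 -39 0 165;-3 0 -39 0 165;-3 0 -39 0 165;-3 0 -39 0 165;-3 0 -39 0 165;-3 0 -39 0 165;-3 0 -39 0 165;-3 0 -39 0 165;-3 0 -39 0 165;-1 0 -37 0 165;0 0 0 0 165;0 0 0 0 165" --squeeze 45

```text
time: 12.68
position: [0.4554, -0.1957, 0.207]
tool_rot: [-1.568, 0.097, -0.098]
ft_force: [-0.2, 0.0, -0.1]
grip_width: 0.351
```

Run:
```python
from bench import ctrl,get_image
from h import *
s=ctrl.get_state(); print(s["ft_force"],s["grip_width"],s["joint_positions"].round(2))
plan(s,[.4565,-.196,.0735],-7.1)
d=get_image("wrist");im=d["img"].copy();np.savez("w6.npz",**d)
B=np.array([.4565,-.196]);y=np.array([.1236,.9923])
for t in (0,.03,.05,.07):
    u=proj(d,[*(B+t*y),.092]);print(u.round());cv2.circle(im,tuple(int(v) for v in u),2,(255,0,0),-1)
cv2.imwrite("pics/w6.png",im[:,:,::-1])
d=get_image("scene");cv2.imwrite("pics/s6.png",d["img"][:,:,::-1])
```

```text
[-0.16493748  0.01404314 -0.07698832] 0.3507111818354183 [ 0.75  0.02 -0.4   1.83  0.01  1.29  0.22]
tool axes x [ 0.992 -0.124  0.001] y [ 0.001  0.    -1.   ] z [0.124 0.992 0.   ] xang -7.1
pos [ 0.4554 -0.1957  0.207 ] dp world mm [   1.1   -0.3 -133.5] tool mm [  1.1 133.5  -0.2]
yaw about tool y 0.0
tool mm after yaw [  1.1 133.5  -0.2] x2 [ 0.992 -0.124  0.001]
[279. 208.]
[279. 172.]
[279. 146.]
[279. 120.]
```

View pics/w6.png

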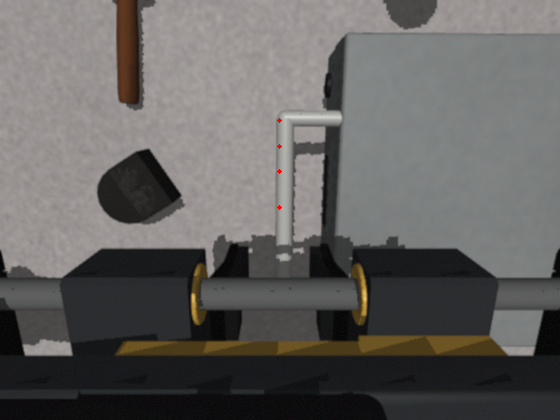

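View pics/s6.png

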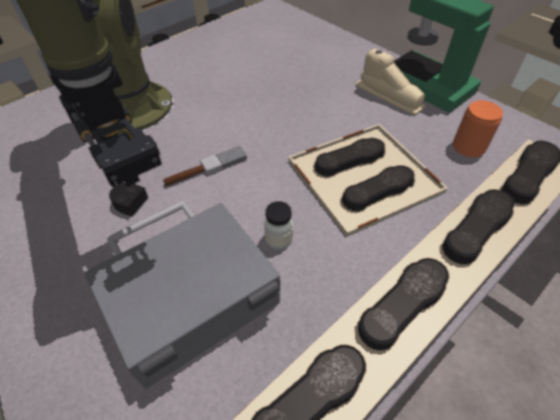

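drive_tool --increments "3.5 40 0 0 165;0 35 0 0 165;0 20 0 0 165;0 15 0 0 165;0 10 0 0 165;0 8 0 0 165;0 5 0 0 165;0 0 0 0 165;0 0 0 0 165"

```text
time: 13.9
position: [0.4589, -0.1972, 0.0742]
tool_rot: [-1.569, 0.097, -0.099]
ft_force: [-0.5, 1.1, 0.5]
grip_width: 0.353
```

Run:
```python
from bench import ctrl,get_image
import cv2
d=get_image("wrist");cv2.imwrite("pics/w7.png",d["img"][:,:,::-1])
d=get_image("scene");cv2.imwrite("pics/s7.png",cv2.resize(d["img"][150:390,60:340],(700,600))[:,:,::-1])
```

```text
(no output)
```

View pics/w7.png

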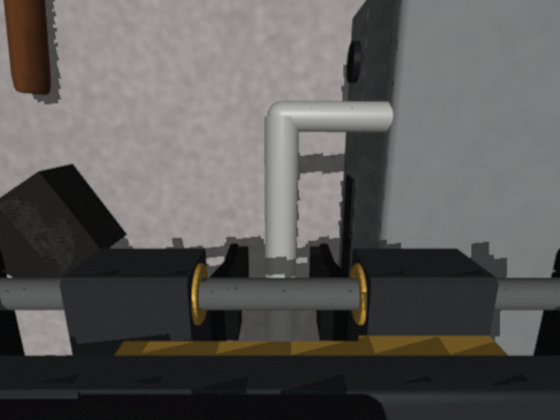

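View pics/s7.png

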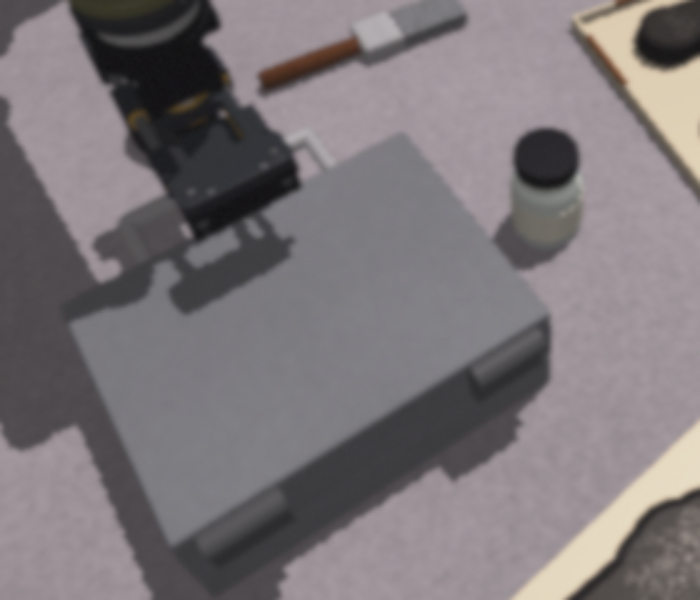

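drive_tool --increments "1 0 0 0 190;0 0 0 0 220;0 0 0 0 255;0 0 0 0 255;0 0 0 0 255;0 0 0 0 255"

```text
time: 14.75
position: [0.4596, -0.1972, 0.0738]
tool_rot: [-1.569, 0.098, -0.098]
ft_force: [-0.4, -0.1, 0.2]
grip_width: 0.145
```

Run:
```python
import numpy as np
t=np.radians(np.arange(0,64,3)); x=np.round(241*(1-np.cos(t)),1);z=np.round(241*np.sin(t),1)
print("; ".join(f"{a:.1f} {-b:.1f} 0 0 255" for a,b in zip(np.diff(x),np.diff(z))))
```

```text
0.3 -12.6 0 0 255; 1.0 -12.6 0 0 255; 1.7 -12.5 0 0 255; 2.3 -12.4 0 0 255; 2.9 -12.3 0 0 255; 3.6 -12.1 0 0 255; 4.2 -11.9 0 0 255; 4.8 -11.6 0 0 255; 5.5 -11.4 0 0 255; 6.0 -11.1 0 0 255; 6.6 -10.8 0 0 255; 7.1 -10.4 0 0 255; 7.7 -10.0 0 0 255; 8.2 -9.6 0 0 255; 8.7 -9.1 0 0 255; 9.1 -8.7 0 0 255; 9.6 -8.2 0 0 255; 10.0 -7.7 0 0 255; 10.4 -7.1 0 0 255; 10.8 -6.6 0 0 255; 11.1 -6.0 0 0 255
```

drive_tool --increments "0.3 -12.6 0 0 255; 1.0 -12.6 0 0 255; 1.7 -12.5 0 0 255; 2.3 -12.4 0 0 255; 2.9 -12.3 0 0 255; 0 0 0 0 255" --squeeze 50

```text
time: 15.5
position: [0.4678, -0.1983, 0.1377]
tool_rot: [-1.569, 0.098, -0.098]
ft_force: [-1.8, -1.0, 1.9]
grip_width: 0.142
```

Run:
```python
from bench import ctrl,get_image
import cv2
d=get_image("wrist");cv2.imwrite("pics/w8.png",d["img"][:,:,::-1])
d=get_image("scene");cv2.imwrite("pics/s8.png",cv2.resize(d["img"][150:390,60:340],(700,600))[:,:,::-1])
```

```text
(no output)
```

View pics/s8.png

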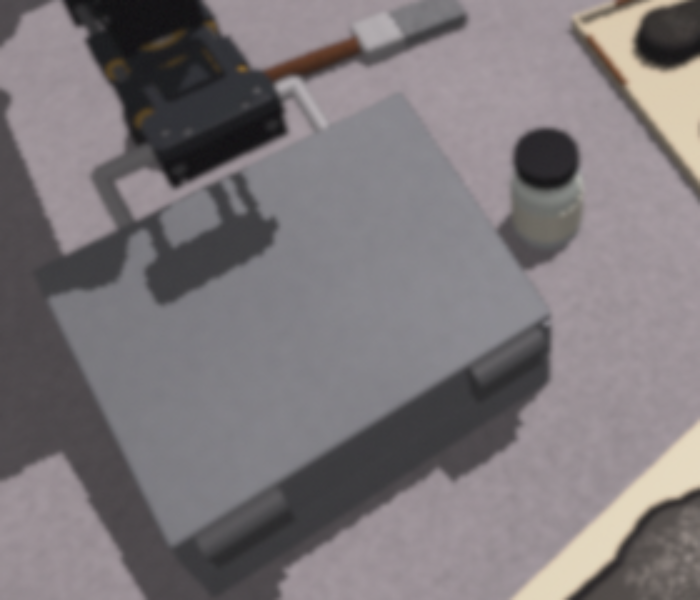

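drive_tool --increments "3.6 -12.1 0 0 255; 4.2 -11.9 0 0 255; 4.8 -11.6 0 0 255; 5.5 -11.4 0 0 255; 6.0 -11.1 0 0 255; 6.6 -10.8 0 0 255; 7.1 -10.4 0 0 255"

```text
time: 16.48
position: [0.5028, -0.2029, 0.2158]
tool_rot: [-1.568, 0.103, -0.093]
ft_force: [-7.5, -1.0, -3.6]
grip_width: 0.145
```

drive_tool --increments "7.7 -10.0 0 0 255; 8.2 -9.6 0 0 255; 8.7 -9.1 0 0 255; 9.1 -8.7 0 0 255;0 0 0 0 255;0 0 0 0 255"

```text
time: 17.23
position: [0.5364, -0.2073, 0.2559]
tool_rot: [-1.57, 0.102, -0.095]
ft_force: [-12.0, 0.0, 7.9]
grip_width: 0.145
```

Run:
```python
from bench import ctrl,get_image
from h import *
s=ctrl.get_state();p=s["position"]; print(p,s["ft_force"])
x=np.array([.9923,-.1236]); h=np.array([.4596,-.1972])+.241*x
dz=p[2]+.0187-.092; dx=(h-p[:2])@x; print("bar angle",np.degrees(np.arctan2(dz,dx)),"radius",np.hypot(dz,dx))
d=get_image("wrist");cv2.imwrite("pics/w9.png",d["img"][:,:,::-1])
d=get_image("scene");cv2.imwrite("pics/s9.png",cv2.resize(d["img"][100:390,30:370],(700,597))[:,:,::-1])
```

```text
[ 0.53637206 -0.20734938  0.25591707] [-12.01111371   0.03584227   7.94128485]
bar angle 48.152825352782685 radius 0.2451476145531005
```

View pics/s9.png

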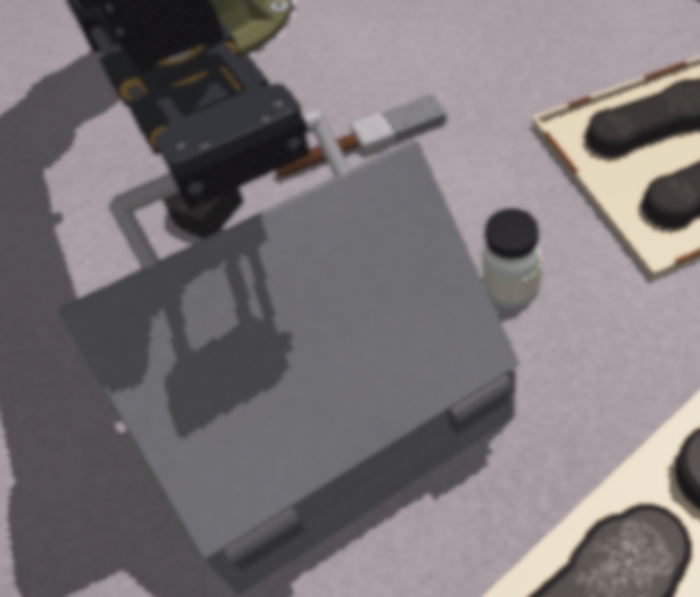

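drive_tool --increments "9.0 -9.0 0 0 255; 9.3 -8.6 0 0 255; 9.7 -8.0 0 0 255; 10.3 -7.3 0 0 255;0 0 0 0 255;0 0 0 0 255"

```text
time: 18.08
position: [0.5767, -0.2126, 0.2878]
tool_rot: [-1.57, 0.098, -0.099]
ft_force: [-5.3, -2.4, 1.9]
grip_width: 0.144
```

Run:
```python
from bench import ctrl,get_image
from h import *
s=ctrl.get_state();p=s["position"]; print(p,s["ft_force"])
x=np.array([.9923,-.1236]); h=np.array([.4596,-.1972])+.241*x
dz=p[2]+.0187-.092; dx=(h-p[:2])@x; print("bar angle",np.degrees(np.arctan2(dz,dx)),"radius",np.hypot(dz,dx))
d=get_image("wrist");cv2.imwrite("pics/w10.png",d["img"][:,:,::-1])
d=get_image("scene");cv2.imwrite("pics/s10.png",d["img"][:,:,::-1])
d=get_image("top");cv2.imwrite("pics/t10.png",d["img"][:,:,::-1])
```

```text
[ 0.57672299 -0.21262333  0.28781437] [-5.32398659 -2.37173784  1.92274323]
bar angle 60.19927067150654 radius 0.24720497479218576
```

View pics/w10.png

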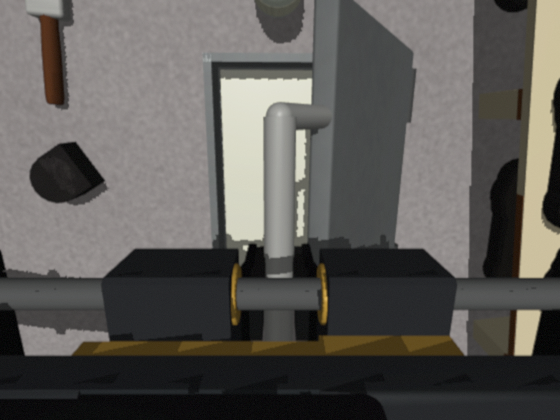

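View pics/s10.png

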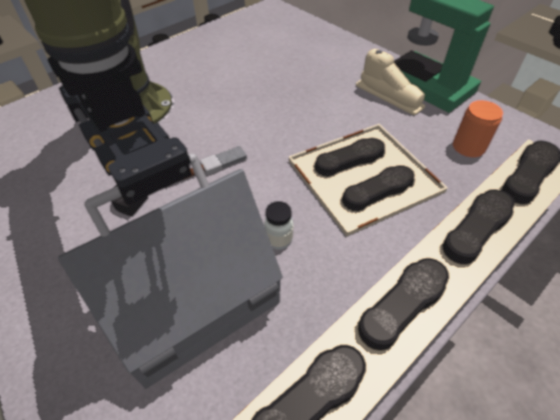

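View pics/t10.png

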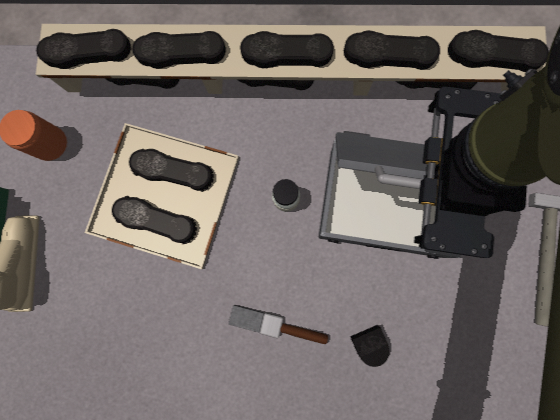

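Run:
```python
from bench import get_image
from h import *
for n,(x0,y0,x1,y1) in dict(top=(365,150,445,200),scene=(80,140,240,230)).items():
    d=get_image(n);np.savez(n+"11.npz",**d);c=d["img"][y0:y1,x0:x1]
    cv2.imwrite(f"pics/{n}11.png",cv2.resize(c,None,fx=5,fy=5,interpolation=cv2.INTER_CUBIC)[:,:,::-1])
```

```text
(no output)
```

View pics/top11.png

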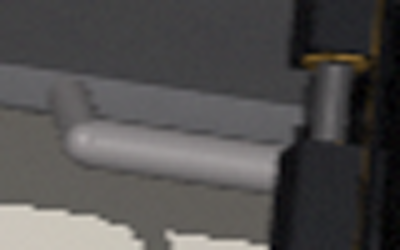

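View pics/scene11.png

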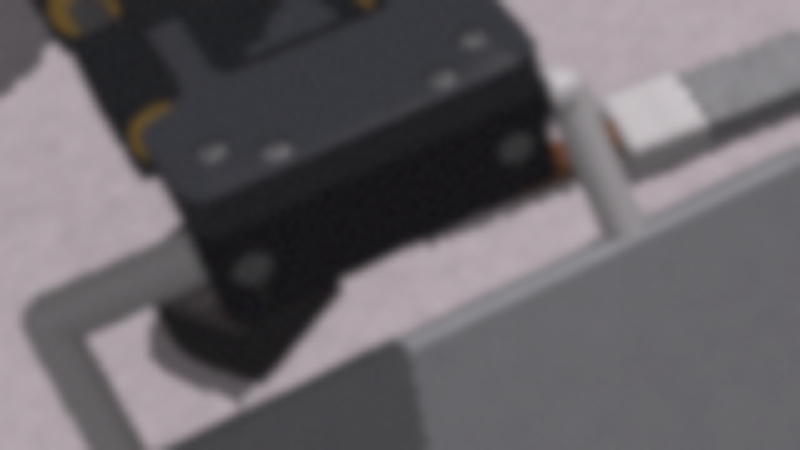

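```bash
cat >> h.py <<'E'
def tri(d1,u1,d2,u2):
    c1,v1=ray(d1,u1);c2,v2=ray(d2,u2);v1/=np.linalg.norm(v1);v2/=np.linalg.norm(v2)
    s=np.linalg.lstsq(np.c_[v1,-v2],c2-c1,rcond=None)[0];a=c1+s[0]*v1;b=c2+s[1]*v2
    return (a+b)/2,np.linalg.norm(a-b)
def ang(P):
    x=np.array([.9923,-.1236]); h=np.array([.4585,-.1965])+.241*x
    dz=P[2]-.092;dx=(h-P[:2])@x; return np.degrees(np.arctan2(dz,dx)),np.hypot(dz,dx)
E
python3 - <<'E'
from h import *
P,e=tri(dict(np.load("top11.npz")),(381.4,178.),dict(np.load("scene11.npz")),(193.2,156.6))
print(P,e,ang(P))
E
```

```text
[ 0.58545942 -0.14010149  0.30031637] 0.0028426233683622655 (np.float64(59.650121067229954), np.float64(0.24139859926496574))
```

drive_tool --increments "0 0 0 0 205;0 0 0 0 195;0 0 0 0 180;0 0 0 0 165;0 0 0 0 165;0 -10 0 0 165;0 -20 0 0 165;0 -30 0 0 165;0 -30 0 0 165;-30 -10 0 0 165;-40 0 0 0 165;-40 0 -40 0 165;0 0 -50 0 165;0 0 -50 0 165;0 0 0 0 165;0 0 0 0 165"

```text
time: 20.32
position: [0.4506, -0.3363, 0.3862]
tool_rot: [-1.568, 0.097, -0.098]
ft_force: [-0.5, -0.9, -0.2]
grip_width: 0.351
```

Run:
```python
from bench import get_image,ctrl
from h import *
print(ctrl.get_state()["position"])
for n in ("top","scene"):
    d=get_image(n);np.savez(n+"12.npz",**d)
    cv2.imwrite(f"pics/{n}12.png",d["img"][:,:,::-1])
    if n=="top": cv2.imwrite("pics/top12c.png",cv2.resize(d["img"][150:210,365:455],None,fx=6,fy=6,interpolation=2)[:,:,::-1])
    else: cv2.imwrite("pics/scene12c.png",cv2.resize(d["img"][130:250,50:250],None,fx=4,fy=4,interpolation=2)[:,:,::-1])
```

```text
[ 0.4505902  -0.33628672  0.3861902 ]
```

View pics/top12.png

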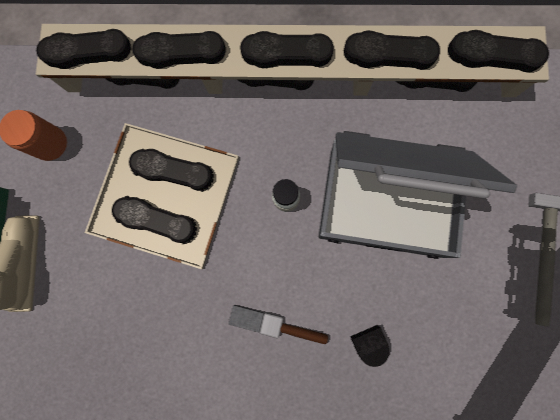

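View pics/top12c.png

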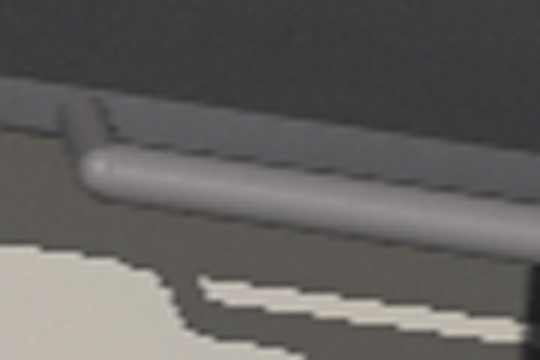

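View pics/scene12c.png

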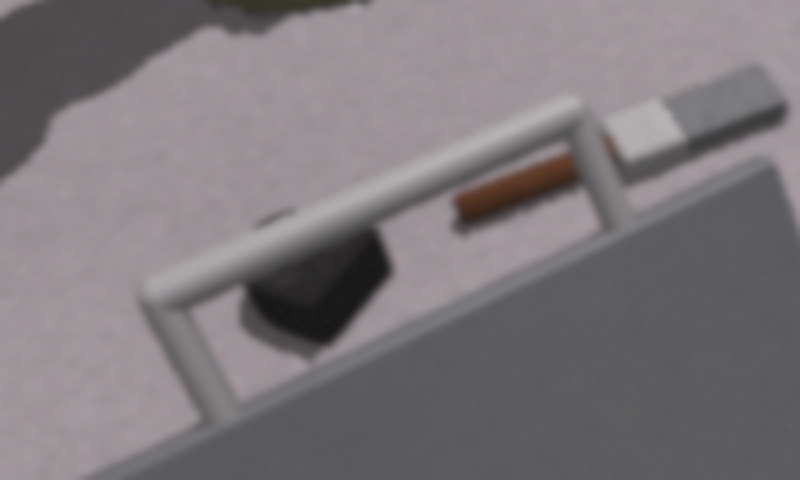

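Run:
```python
from h import *
t=dict(np.load("top12.npz"));s=dict(np.load("scene12.npz"))
P,e=tri(t,(381.4,177.8),s,(192.8,157.6)); print(P,e,ang(P))
t0=dict(np.load("top0.npz"))
for n,D in (("before",t0),("after",t)):
    im=D["img"];m=(im.max(2)<85).astype(np.uint8)
    m[:145]=0;m[250:]=0;m[:,:108]=0;m[:,222:]=0
    m=cv2.morphologyEx(m,cv2.MORPH_OPEN,np.ones((7,7)))
    for c in cv2.findContours(m,0,1)[0]:
        if cv2.contourArea(c)<500: continue
        r=cv2.minAreaRect(np.array([onz(D,p[0].astype(float),.022)[:2] for p in c],np.float32)); q=np.array(r[0])-[.6041,.2585]
        print(n,np.round(r[0],4),np.round(r[1],3),round(r[2],1),"tray xy",round(q@[.9646,-.264],4),round(q@[.264,.9646],4))
print("jar diff",np.abs(t0["img"][175:215,268:305].astype(int)-t["img"][175:215,268:305]).max())
```

```text
[ 0.58578593 -0.14071032  0.29916583] 0.0020255612471804713 (np.float64(59.59363385846949), np.float64(0.2402041245015803))
before [0.6475 0.2094] [0.127 0.058] 78.0 tray xy 0.0548 -0.0359
after [0.5452 0.2613] [0.061 0.053] 73.1 tray xy -0.0576 -0.0128
after [0.6475 0.2094] [0.127 0.058] 78.0 tray xy 0.0548 -0.0359
jar diff 11
```

```bash
python3 -c "
from bench import workorder
print(workorder.close_job())"
```

```text
the job is handed in; nothing more can be done
None
```

I moved the sole from the lid into the near half of the tray, beside the other sole and nearly parallel to it. I brought it into light contact with the tray floor (about 3 N) before letting go. Then I raised the lid by its bar, let go and backed the arm clear. I handed the job in at about 20 s of the 59 s allowed.

**Lid:** After release, measuring the bar's end from two cameras gave about 59.6° at a radius of 240 mm, against the given 241 mm. Before release it read 59.65°, so it held. During lifting, the angle worked out from the arm's own position gave a radius up to 6 mm too long. I put this down to the bar slipping a little in the jaws and relied on the cameras.

**Other sole and jar:** The other sole's outline was the same before and after, and the jar's image patch was practically unchanged.

**Sole in the tray:** The pictures show it lying flat, clear of the tray walls and the other sole. My last numeric check of its position only partly worked: the colour mask caught just part of it (61 x 53 mm). Its final place therefore rests on the pictures and the arm's position at release.

**Camera disagreement:** The top and wrist cameras differed sideways by 3–4 mm. I allowed for that in both grasps.

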